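# Hang the bobbin caddy and start the winder

## Robot

A 7-joint arm with a two-finger parallel gripper is mounted at the origin on the work surface. World frame = base frame: x ahead of the robot, y to its left, z up, the work surface at z = 0. Lengths are in m, angles in rad, forces in N, time in s.
With the tool pointing down it reaches from about 0.35 to 0.9 m from the base axis. Payload 8.1 kg.
Tool frame: the origin (TCP) lies at the centre of the arm's flange, where the gripper is bolted on; the fingertips stand 173 mm ahead of it and the grasp point (between the pads) lies 155 mm ahead of it (env.pinch_z is the distance from the TCP to the grasp point, in m); x points along the fingers, y is the direction in which the jaws open and shut, and the axes are right-handed (so a half turn about x gives the same grasp; the last joint's range is limited). The gripper opens to 85 mm and grips with 20 to 120 N. Pads are 22 mm wide; open, the fingers measure 114 mm over their backs; the gripper's body (76 mm by 85 mm) begins 54 mm behind the grasp point. The pads swing forward as they close: fully open they stand 13 mm farther back than shut.
Start: joints at [1.164, 0.434, 0.025, 1.573, -0.012, 1.134, -0.075], TCP at [0.187, -0.596, 0.405] pointing down, gripper open.
Joint ranges: [-2.62, 2.62], [-0.44, 2.09], [-1.27, 1.32], [0.08, 2.57], [-1.32, 4.46], [0.12, 2], [-2.74, 2.74]. Speed limits (rad/s): [2.22, 2.22, 3.01, 3.01, 3.14, 3.14, 3.14].

## Interface

Orientations are given as a rotation vector (axis times angle).
In Python, from bench import env gives the robot as it stands.
- The arm moves only by the tool drive_tool, never from a script. Its argument "increments" is a list of rows, each a list of 3 entries, a list of its own where there are three numbers: the shift along the tool's x, y, z in mm, then the turn, a rotation vector about the tool's x, y, z in degrees, then the closure in counts, from 0 (fully open) to 255 (shut). A call has 1 to 12 rows; each row shifts and turns the pose as measured when the row begins, along the tool's axes as they then stand; what a row does not reach is not made up. A row lasts 1/8 s, in which the tool goes at most 62.5 mm and 10.7 degrees, less where a joint would pass 70% of its speed; a pose out of reach is approached as far as the arm can. A call with a gripper value outside its range is refused whole. The fingers move at their own pace and stop on an object; "squeeze" is the grip in N (left out, the last holds). Time passes only in rows, so rows that do not move let the fingers close. It gives the time, the measured TCP pose, the force and the opening at its end, in the units of the state.
- env.get_obs(): the state, without advancing time (a new reading comes with each control period).
- env.snapshot(name): name is "scene" or "side" or "wrist"; returns the picture (480x640x3 uint8, blue, green, red); there is no depth.
- env.camera_model(name): a dict with "mtx" (3x3 intrinsics, pixels), "rvec" (rotation vector, rad) and "tvec" (3), from world to camera coordinates, as OpenCV has them. Camera axes: x right, y down, z forward; pixel columns grow to the right and rows downward; lengths in m; the calibration is good to about 2 mm. A picture is of the moment at which its call begins: read the wrist's pose just before it. camera_model takes no time and is no camera call; for the wrist camera it gives the pose at the moment of the call.
- env.sign_off(): hands the job in, once; it reports no verdict.
The state is a dict: "clock": time; "joint_positions": joint angles; "joint_velocities": joint speeds; "joint_efforts": joint torques, N m; "eef_pos": TCP position; "tcp_rot": TCP orientation; "wrist_force": force on the tool from outside, world axes, zero at the start; "moment": the same for the moment, N m; "opening": opening from 0.0 (shut) to 1.0 (fully open).
Only numpy, scipy, OpenCV 4.12 (cv2) and the standard library are available. Lean on these libraries where they do the work, as an engineer would, in place of code of your own. Each camera call takes 0.05 s, during which the arm holds its last target.

## Task

Get the bobbin winder going: first hang the small plywood caddy by the hand slot in its upright board on the steel hook at the front of the winder, centred so that it hangs level and still when you let go. Then, with the key on the grey switch box, turn clockwise all the way to start, hold it there for about half a second, and let it spring back to run, the middle position. Leave the other things on the table where they are.

Things in the scene. Friction and masses are not known exactly. Their poses are not given: they have to be found in the camera images.
- caddy: loose plywood caddy, 120 to 225 g: open tray 90 mm (x) by 100 mm (y), 40 mm high, with an upright handle board across its middle, 10 mm thick (x), 76 mm wide (y), its top 134 mm above the underside. A hand slot goes through the board along x: 44 mm wide (y), from 46 to 80 mm above the underside; solid above. +x and -x sides are alike. Origin: centre of the underside, z up
- caddy_center (a point): on the caddy's centre line, half-way up: 67 mm above its underside and 67 mm below the board's top; axes as the caddy's. The place to pinch is higher: the solid part of the board over the slot, from above, across its 10 mm thickness (x)
- slot_top (a point): middle of the upper edge of the caddy's hand slot, 80 mm above the caddy's underside, 54 mm below the board's top; axes as the caddy's. This edge is what rests on the hook
- hook_seat (a point): where the slot's upper edge is to rest: top of the hook's bar, 154 mm above the table. x points level along the bar from its tip to the winder, z up. The bar is flat, straight and level, 12 mm wide, 8 mm thick. Its upturned tip, rising 12 mm above the bar's top, begins 17 mm and ends 26 mm from here to the -x side. The caddy's slot goes on over the tip, moving along +x, with the board square to x
- winder: bobbin winder, fixed: white housing 150 mm deep (x), 170 mm wide (y), 185 mm high, origin under its centre, front face at -x. The hook comes straight out of the middle of its front; hook_seat is 75 mm in front of the face. Under the hook a metal chute sticks out 25 mm. On top, 45 mm and more behind the face, stand a spindle and a thread cone reaching 290 mm above the table
- key (a joint): angle of the key, rad: 0 off, 0.6 run, 1.2 start (hard stop); grows as it turns clockwise seen from above. It starts near off. Off to run: light friction only (0.03 N m), it stays where left. Beyond run a spring pushes back (0.07 N m at run, 0.16 at start), so on release from start the key goes back to run by itself and stays
- key_grip (a point): centre of the key's head, on its vertical turning axis, 89 mm above the table: a black flat upright head 34 mm long (x), 9 mm thick (y), 30 mm high (15 mm above and below this point). The axes turn with the key; at key angle 0 they are those of the switch box
- keybox: grey switch box, fixed: 110 mm (x) by 150 mm (y), 60 mm high, origin under its centre. The key stands on its top 25 mm to the -y side of the middle, in a flat collar up to 8 mm high. A low round dial (12 mm high, not used) lies 73 mm from the key to the +y side
- spool_wide: loose thread spool, 42 mm across, 34 mm high; origin under its centre; a bystander, leave alone
- spool_tall: loose thread spool, 32 mm across, 48 mm high; origin under its centre; a bystander
- tin: round lidded tin, 140 mm across, 62 mm high; origin under its centre; a bystander
- pin_box: open clear box 80 by 110 by 28 mm; origin under its centre; a bystander
- ruler: flat ruler 300 mm (its x) by 32 mm by 4 mm; origin under its centre; a bystander
- thread_cone: cone of thread, 60 mm across at the foot, 95 mm high; origin under its centre; a bystander
- tape_roll: ring-shaped roll of tape lying flat, 66 mm across, 20 mm high; origin under its centre; a bystander

How it is judged:
On the way, in this order (a step that is already met when the one before it is completed fails the run):
1. the caddy hangs by its slot on the hook, let go (x of slot_top in the frame of hook_seat between -0.016 and 0.04 m and z of slot_top in the frame of hook_seat between -0.006 and 0.008 m and y of slot_top in the frame of hook_seat between -0.02 and 0.02 m and angle between slot_top's own z axis and vertical below 0.35 rad and contact force between caddy and the fingers below 0.1 N), for 0.3 s.
2. the key is turned to start and held there (value of joint key above 1.08 rad), for 0.3 s.
At the end, for the whole second after the job is handed in: The caddy, let go, hangs still by its slot's upper edge on the hook behind the upturned tip (edge within 6 mm below to 8 mm above the bar's top, 20 mm sideways, 16 mm towards the tip or 40 mm towards the winder of hook_seat; lean under 0.35 rad); the key rests at run (0.4 to 0.8 rad) (all of step 1 and linear speed of caddy below 0.03 m/s and value of joint key between 0.4 and 0.8 rad and velocity of joint key between -0.1 and 0.1 rad/s); the robot touches nothing.
It fails at once if a bystander is pushed more than 30 mm from its place (distance of any of spool_wide, spool_tall, tin, pin_box, ruler, thread_cone, tape_roll from where it was at the start of the episode above 0.03 m).
It also fails if it takes over 61 s, if anything falls off the work surface, if the arm or the gripper's body presses on something with over 40 N, if the wrist force passes 120 N, or if a joint passes its speed limit or range.

## Working session

There is one attempt and no reset: what is moved stays moved. The work goes in short steps, Python scripts to look and compute and a tool call to move; the robot and the scene stay as the last step left them, time stands still between calls to the robot, and variables do not carry over. Pictures are saved under pics/ and viewed, and the job is handed in when it is done.

Besides the shell and the picture viewer there is one more tool, called after "Emit:" as name([rows], argument=value, ...), one row to a line, values as JSON. drive_tool: Moves the arm, as the interface text tells. Its arguments: {"type":"object","properties":{"increments":{"type":"array"},"squeeze":{"type":"number"}},"required":["increments"]}

```bash
ls; mkdir -p pics; python3 - <<'E'
from bench import env
import cv2
print(env.get_obs(), env.pinch_z)
for n in ["scene","side","wrist"]:
    m=env.camera_model(n); print(n,m)
    cv2.imwrite(f"pics/{n}0.png",env.snapshot(n))
E
```

```text
pics
{'clock': 0.0, 'joint_positions': array([ 1.16441913,  0.43516821,  0.02496125,  1.5740854 , -0.01162448,
        1.13402618, -0.07509097]), 'joint_velocities': array([-0.00044571,  0.00043267,  0.0008607 , -0.00122472,  0.00029039,
        0.00277072,  0.00027117]), 'joint_efforts': array([-3.00389211e-04, -6.70472217e+01,  1.02451690e+00, -3.16205692e+01,
        1.54457189e-02,  1.26863876e-02, -1.59094566e-05]), 'eef_pos': array([ 0.18686033, -0.59615961,  0.40396418]), 'tcp_rot': array([ 2.05813771,  0.31659051, -2.05885273]), 'wrist_force': array([-0.23058851,  0.22447409, -0.77688639]), 'moment': array([ 0.03327415, -0.01556654, -0.01592502]), 'opening': 0.9962994633276289} 0.1547
scene {'mtx': array([[465.88814151,   0.        , 317.27534184],
       [  0.        , 465.88814151, 236.44505478],
       [  0.        ,   0.        ,   1.        ]]), 'rvec': array([ 2.2378177 ,  0.99696194, -0.38608131]), 'tvec': array([-0.33730145, -0.21593763,  1.48412112])}
side {'mtx': array([[486.95718202,   0.        , 319.86950559],
       [  0.        , 486.95718202, 238.36266638],
       [  0.        ,   0.        ,   1.        ]]), 'rvec': array([ 0.37529642, -2.73202654,  1.27583349]), 'tvec': array([0.51567336, 0.19229344, 1.48495822])}
wrist {'mtx': array([[353.32742267,   0.        , 318.46841454],
       [  0.        , 353.32742267, 234.61290203],
       [  0.        ,   0.        ,   1.        ]]), 'rvec': array([-2.32792171,  1.71017794,  0.25979948]), 'tvec': array([-0.62480179, -0.03715785,  0.37871209])}
```

View pics/scene0.png

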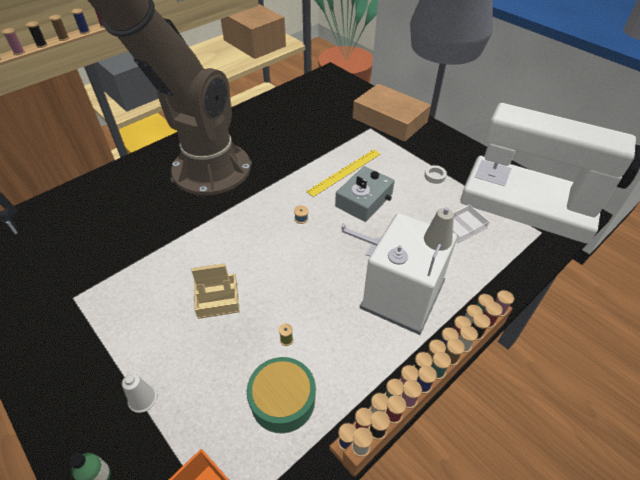

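View pics/side0.png

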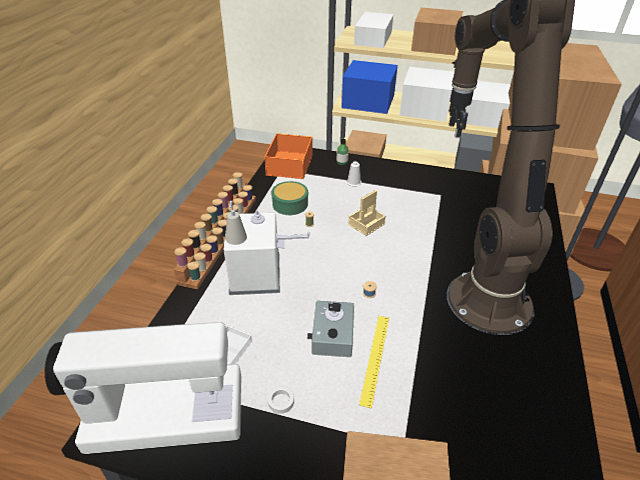

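View pics/wrist0.png

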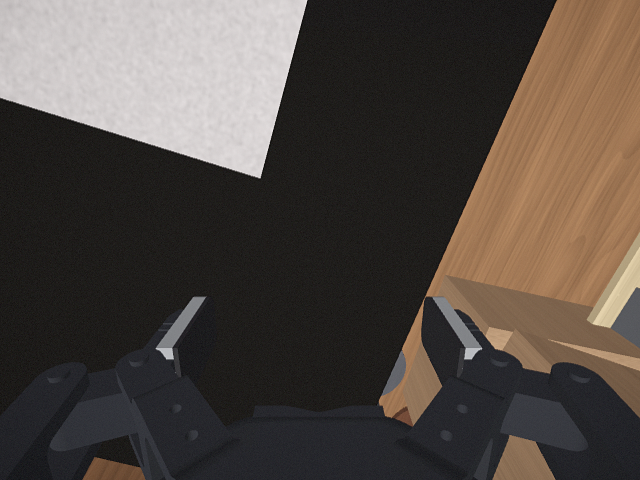

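```bash
cat > h.py <<'E'
import cv2, numpy as np
from scipy.spatial.transform import Rotation as R
def cam(m):
    Rm=cv2.Rodrigues(m["rvec"])[0]; return m["mtx"],Rm,np.asarray(m["tvec"]).ravel()
def ray(m,p):
    K,Rm,t=cam(m); d=Rm.T@np.linalg.inv(K)@np.array([p[0],p[1],1.]); return -Rm.T@t, d/np.linalg.norm(d)
def onz(m,p,z):
    c,d=ray(m,p); return c+d*(z-c[2])/d[2]
def two(m1,p1,m2,p2):
    a,u=ray(m1,p1); b,v=ray(m2,p2)
    s=np.linalg.lstsq(np.stack([u,-v],1),b-a,rcond=None)[0]
    A=a+s[0]*u;B=b+s[1]*v; return (A+B)/2,np.linalg.norm(A-B)
def proj(m,P):
    return cv2.projectPoints(np.float64(P).reshape(-1,3),m["rvec"],m["tvec"],m["mtx"],None)[0].reshape(-1,2)
def crop(img,x,y,w,h,f,name):
    cv2.imwrite(name,cv2.resize(img[y:y+h,x:x+w],None,fx=f,fy=f,interpolation=cv2.INTER_CUBIC))
E
python3 - <<'E'
import cv2,numpy as np
from h import crop
s=cv2.imread("pics/scene0.png");d=cv2.imread("pics/side0.png")
def C(a,b): return np.hstack([a,b])
def z(i,x,y,w,h,f): return cv2.resize(i[y:y+h,x:x+w],(w*f,h*f),interpolation=cv2.INTER_CUBIC)
cv2.imwrite("pics/c1.png",C(z(s,180,255,65,70,6),z(d,335,180,65,70,6)))
cv2.imwrite("pics/c2.png",C(z(s,330,160,65,70,6),z(d,305,292,65,70,6)))
cv2.imwrite("pics/c3.png",C(z(s,330,210,65,70,6),z(d,265,210,65,70,6)))
E
```

```text
(no output)
```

View pics/c1.png

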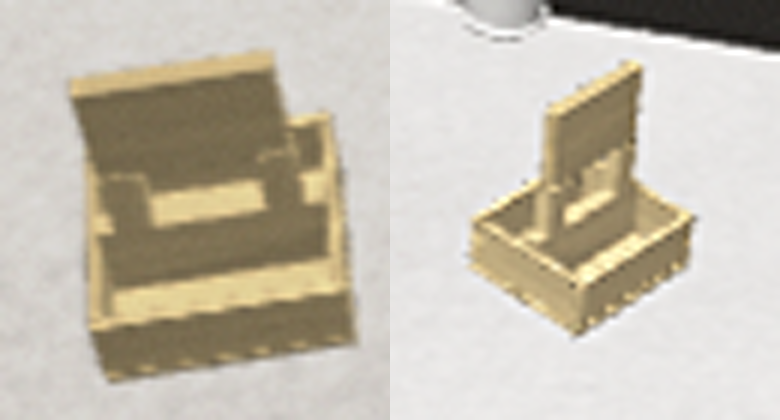

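View pics/c2.png

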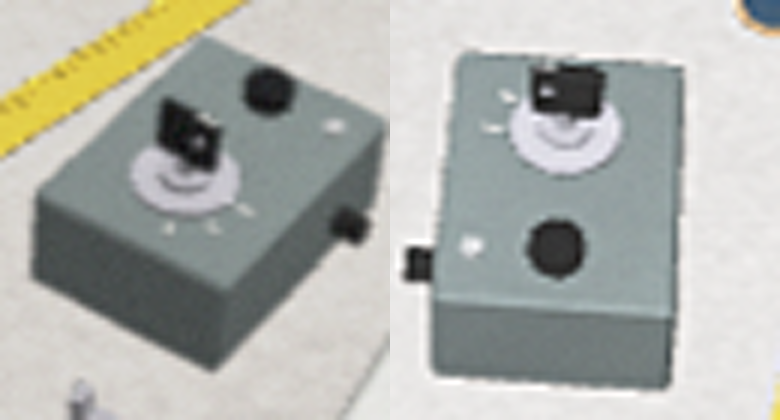

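View pics/c3.png

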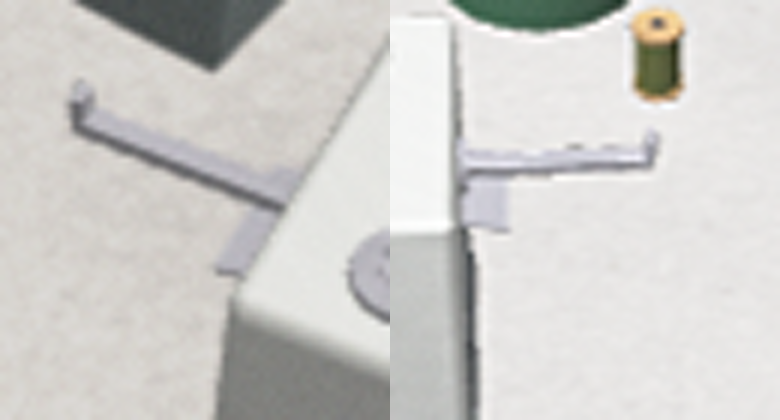

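```bash
cat > m.py <<'E'
from bench import env
from h import *
S=env.camera_model("scene");D=env.camera_model("side")
f=lambda o,p:np.array(o)+(np.array(p)-0.0)/6-0.4
A=f((180,255),(72,88));B=f((180,255),(273,62))
print("board top scene",onz(S,A,.134),onz(S,B,.134))
a=f((335,180),(163,106));b=f((335,180),(246,66))
print("board top side",onz(D,a,.134),onz(D,b,.134))
# tray bottom/rim corners
for p in [(93,325),(352,288)]: print("rim scene",onz(S,f((180,255),p),.04))
for p in [(80,222),(190,290),(303,217)]: print("rim side",onz(D,f((335,180),p),.04))
print("box")
for p in [(205,37),(385,120),(225,288),(38,193)]: print(onz(S,f((330,160),p),.06))
for p in [(65,55),(293,67),(282,315),(45,300)]: print(onz(D,f((305,292),p),.06))
print("keytop", onz(S,f((330,160),(163,98)),.104),onz(S,f((330,160),(221,125)),.104))
print(onz(D,f((305,292),(142,70)),.104),onz(D,f((305,292),(216,70)),.104))
print("hook tip two", two(S,f((330,210),(82,86)),D,f((265,210),(263,133))))
print("tip", onz(S,f((330,210),(82,86)),.166),onz(D,f((265,210),(263,133)),.166))
print("wallend",onz(S,f((330,210),(288,200)),.154),onz(D,f((265,210),(70,155)),.154))
E
python3 m.py
```

```text
board top scene [ 0.41574971 -0.29767834  0.134     ] [ 0.45587789 -0.23477923  0.134     ]
board top side [ 0.45396131 -0.24178069  0.134     ] [ 0.41564702 -0.29480731  0.134     ]
rim scene [ 0.445846   -0.32916571  0.04      ]
rim scene [ 0.49928912 -0.24434877  0.04      ]
rim side [ 0.49826118 -0.24348805  0.04      ]
rim side [ 0.42277056 -0.19816588  0.04      ]
rim side [ 0.37140463 -0.28536977  0.04      ]
box
[0.36366876 0.31460328 0.06      ]
[0.46591746 0.33448576 0.06      ]
[0.49447661 0.19371146 0.06      ]
[0.39077266 0.17411283 0.06      ]
[0.49487618 0.19596621 0.06      ]
[0.38818018 0.17354701 0.06      ]
[0.36155601 0.31795002 0.06      ]
[0.46383154 0.33847716 0.06      ]
keytop [0.41653115 0.22818233 0.104     ] [0.44778007 0.23458752 0.104     ]
[0.44780953 0.23431488 0.104     ] [0.41533526 0.22505015 0.104     ]
hook tip two (array([0.56511915, 0.02837106, 0.16814196]), np.float64(0.0010118607486759763))
tip [0.56423127 0.02998348 0.166     ] [0.5654783  0.02548071 0.166     ]
wallend [0.65227159 0.05495828 0.154     ] [0.65823859 0.05525617 0.154     ]
```

```bash
cat > go.py <<'E'
from bench import env
from h import *
def axes_down(yawdeg):
    # tool x down, tool y at yaw
    a=np.radians(yawdeg); x=np.array([0,0,-1.]); y=np.array([np.cos(a),np.sin(a),0]); return np.stack([x,y,np.cross(x,y)],1)
def need(tcp,yawdeg,q=True):
    o=env.get_obs(); Rm=R.from_rotvec(o["tcp_rot"]).as_matrix()
    T=axes_down(yawdeg)
    d=Rm.T@(np.array(tcp)-o["eef_pos"])*1000
    r=np.degrees(R.from_matrix(Rm.T@T).as_rotvec())
    print("t",round(o["clock"],3),"shift mm",d.round(1),"turn deg",r.round(1),"| yaw now",np.degrees(np.arctan2(Rm[1,1],Rm[0,1])).round(1))
    # total displacement in target-frame axes
    print("  in final-frame axes:",(T.T@(np.array(tcp)-o["eef_pos"])*1000).round(1),"q",o["joint_positions"].round(2),"F",o["wrist_force"].round(1),"op",round(o["opening"],3))
E
python3 - <<'E'
from go import *
need([0.4355,-0.267,0.40],-32.5)
need([0.4355,-0.267,0.40],147.5)
from bench import env
print(R.from_rotvec(env.get_obs()["tcp_rot"]).as_matrix().round(3))
E
```

```text
t 0.15 shift mm [   4.3 -239.8 -335.7] turn deg [-40.1  -0.    0.1] | yaw now -72.6
  in final-frame axes: [   4.1   32.8 -411.3] q [ 1.16  0.44  0.02  1.57 -0.01  1.13 -0.08] F [ 0.  -0.1  0.4] op 0.998
t 0.15 shift mm [   4.3 -239.8 -335.7] turn deg [1.399e+02 1.000e-01 0.000e+00] | yaw now -72.6
  in final-frame axes: [  4.1 -32.8 411.3] q [ 1.16  0.44  0.02  1.57 -0.01  1.13 -0.08] F [ 0.  -0.1  0.4] op 0.998
[[-0.     0.299 -0.954]
 [ 0.001 -0.954 -0.299]
 [-1.    -0.001  0.   ]]
```

Emit:
drive_tool([
  [[0,-34,-48],[-6,0,0],0],
  [[0,-29,-51],[-6,0,0],0],
  [[0,-24,-54],[-6,0,0],0],
  [[0,-18,-56],[-6,0,0],0],
  [[0,-12,-57],[-6,0,0],0],
  [[0,-6,-58],[-6,0,0],0],
  [[0,0,-58],[-4,0,0],0],
  [[0,0,0],[0,0,0],0],
])

```text
clock: 1.15
eef_pos: [0.436, -0.256, 0.4022]
tcp_rot: [1.6, 0.901, -1.601]
wrist_force: [-0.0, -0.5, -0.6]
opening: 1.0
```

```bash
python3 - <<'E'
from go import *
need([0.4355,-0.267,0.40],-32.5)
import json
m=env.camera_model("wrist"); cv2.imwrite("pics/w1.png",env.snapshot("wrist")); json.dump({k:np.asarray(v).tolist() for k,v in m.items()},open("w1.json","w"))
E
```

```text
t 1.15 shift mm [2.2 5.3 9.7] turn deg [ 1.1 -0.   0.1] | yaw now -31.4
  in final-frame axes: [2.2 5.5 9.6] q [ 0.67  0.27 -0.3   1.84  0.09  1.05 -0.21] F [-0.  -0.5 -0.6] op 1.0
```

View pics/w1.png

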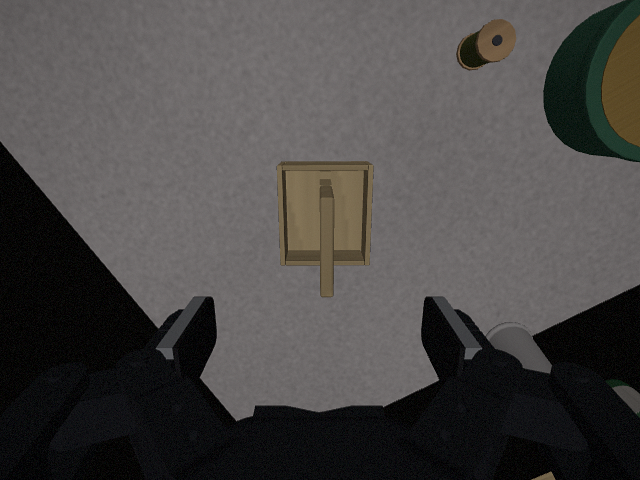

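```bash
python3 - <<'E'
from h import *; import json
m={k:np.array(v) for k,v in json.load(open("w1.json")).items()}
im=cv2.imread("pics/w1.png")
g=cv2.resize(im[150:310,265:385],None,fx=5,fy=5,interpolation=cv2.INTER_CUBIC)
cv2.imwrite("pics/w1c.png",g[:, :])
a=onz(m,(326.8,196),.134);b=onz(m,(327,296.5),.134)
print(a,b,(a+b)/2,np.linalg.norm(a-b),np.degrees(np.arctan2(*(a-b)[[1,0]])))
for p in [(279,162),(373,162),(281,265.5),(370,265.5)]: print(onz(m,p,.04))
E
```

```text
[ 0.45690354 -0.2333866   0.134     ] [ 0.41823634 -0.29808016  0.134     ] [ 0.43756994 -0.26573338  0.134     ] 0.07536848186252532 59.13333096635251
[ 0.42783576 -0.19982124  0.04      ]
[ 0.50172522 -0.24485355  0.04      ]
[ 0.37327792 -0.28665056  0.04      ]
[ 0.44978982 -0.33317828  0.04      ]
```

View pics/w1c.png

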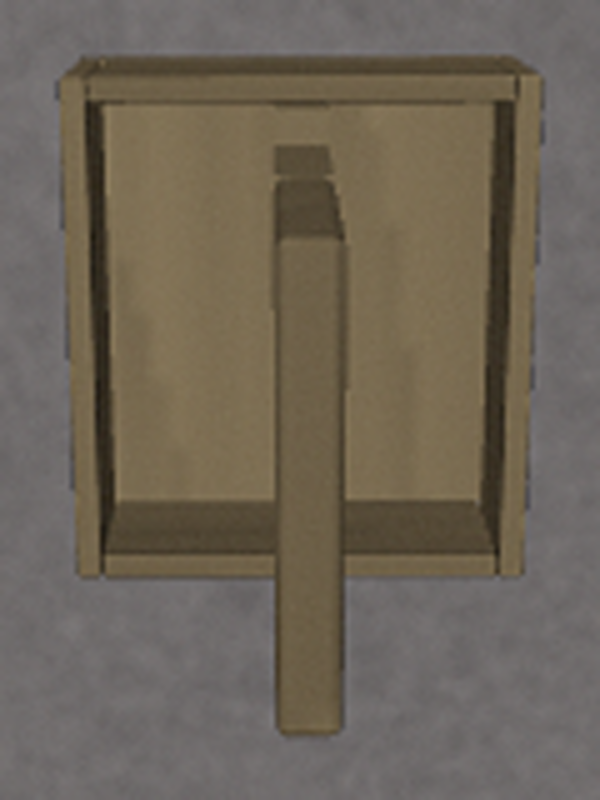

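```bash
python3 - <<'E'
from go import *
need([0.437,-0.266,0.276],-31)
E
```

```text
t 1.2 shift mm [126.    6.4   5.2] turn deg [-0.6  0.1  0.2] | yaw now -31.6
  in final-frame axes: [126.    6.    5.4] q [ 0.67  0.27 -0.3   1.84  0.09  1.05 -0.21] F [-0.4 -0.3  0.6] op 1.003
```

Emit:
drive_tool([
  [[0,6,5],[-0.6,0,0],0],
  [[30,0,0],[0,0,0],0],
  [[0,0,0],[0,0,0],0],
], squeeze=45)

```text
clock: 1.58
eef_pos: [0.435, -0.2708, 0.3714]
tcp_rot: [1.596, 0.899, -1.604]
wrist_force: [-0.2, 0.7, 0.2]
opening: 1.001
```

```bash
python3 - <<'E'
from go import *
need([0.437,-0.266,0.276],-31)
E
```

```text
t 1.575 shift mm [95.4 -0.5 -5.4] turn deg [-0.4  0.2  0.2] | yaw now -31.4
  in final-frame axes: [95.4 -0.8 -5.1] q [ 0.68  0.31 -0.29  1.87  0.11  0.98 -0.2 ] F [-0.2  0.7  0.2] op 1.001
```

Emit:
drive_tool([
  [[30,-1,-5],[-0.4,0.2,0.2],0],
  [[33,0,0],[0,0,0],0],
  [[25,0,0],[0,0,0],0],
  [[0,0,0],[0,0,0],0],
  [[0,0,0],[0,0,0],0],
])

```text
clock: 2.2
eef_pos: [0.4369, -0.2732, 0.2867]
tcp_rot: [1.602, 0.888, -1.597]
wrist_force: [0.1, -0.2, -0.6]
opening: 1.004
```

```bash
python3 - <<'E'
from go import *
need([0.437,-0.266,0.276],-31)
E
```

```text
t 2.2 shift mm [10.7 -3.8 -6.2] turn deg [-0.5  0.1 -0.5] | yaw now -31.5
  in final-frame axes: [10.7 -3.7 -6.2] q [ 0.66  0.41 -0.27  1.96  0.16  0.78 -0.25] F [ 0.1 -0.2 -0.6] op 1.004
```

Emit:
drive_tool([
  [[10,-4,-6],[-0.5,0,-0.5],0],
  [[0,0,0],[0,0,0],0],
])

```text
clock: 2.45
eef_pos: [0.4372, -0.2662, 0.2781]
tcp_rot: [1.595, 0.9, -1.596]
wrist_force: [-0.4, -0.7, -0.5]
opening: 0.997
```

```bash
python3 - <<'E'
from go import *
need([0.437,-0.266,0.276],-31)
need([0.437,-0.266,0.276],-31)
E
```

```text
t 2.45 shift mm [ 2.1 -0.3 -0.1] turn deg [-0.   0.1 -0.1] | yaw now -31.0
  in final-frame axes: [ 2.1 -0.3 -0.1] q [ 0.65  0.42 -0.27  1.98  0.16  0.76 -0.26] F [-0.4 -0.7 -0.5] op 0.997
t 2.45 shift mm [ 2.1 -0.3 -0.1] turn deg [-0.   0.1 -0.1] | yaw now -31.0
  in final-frame axes: [ 2.1 -0.3 -0.1] q [ 0.65  0.42 -0.27  1.98  0.16  0.76 -0.26] F [-0.4 -0.7 -0.5] op 0.997
```

Good. Close.

Emit:
drive_tool([
  [[2,0,0],[0,0,0],120],
  [[0,0,0],[0,0,0],200],
  [[0,0,0],[0,0,0],255],
  [[0,0,0],[0,0,0],255],
  [[0,0,0],[0,0,0],255],
  [[0,0,0],[0,0,0],255],
], squeeze=45)

```text
clock: 3.2
eef_pos: [0.4373, -0.2662, 0.2765]
tcp_rot: [1.595, 0.899, -1.595]
wrist_force: [-0.4, -0.5, -0.8]
opening: 0.109
```

```bash
python3 - <<'E'
from go import *
need([0.437,-0.266,0.276],-31)
need([0.437,-0.266,0.400],-31)
# winder geometry from scene/side for hook
s=cv2.imread("pics/scene0.png");d=cv2.imread("pics/side0.png")
def z(i,x,y,w,h,f): return cv2.resize(i[y:y+h,x:x+w],(w*f,h*f),interpolation=cv2.INTER_CUBIC)
cv2.imwrite("pics/c4.png",np.hstack([z(s,335,205,130,130,3),z(d,210,190,130,130,3)]))
E
```

```text
t 3.2 shift mm [ 0.5 -0.3 -0. ] turn deg [-0.   0.1 -0.1] | yaw now -31.0
  in final-frame axes: [ 0.5 -0.3 -0. ] q [ 0.65  0.42 -0.27  1.98  0.16  0.76 -0.26] F [-0.4 -0.5 -0.8] op 0.109
t 3.2 shift mm [-1.235e+02 -1.000e-01  2.000e-01] turn deg [-0.   0.1 -0.1] | yaw now -31.0
  in final-frame axes: [-123.5   -0.3   -0. ] q [ 0.65  0.42 -0.27  1.98  0.16  0.76 -0.26] F [-0.4 -0.5 -0.8] op 0.109
```

View pics/c4.png

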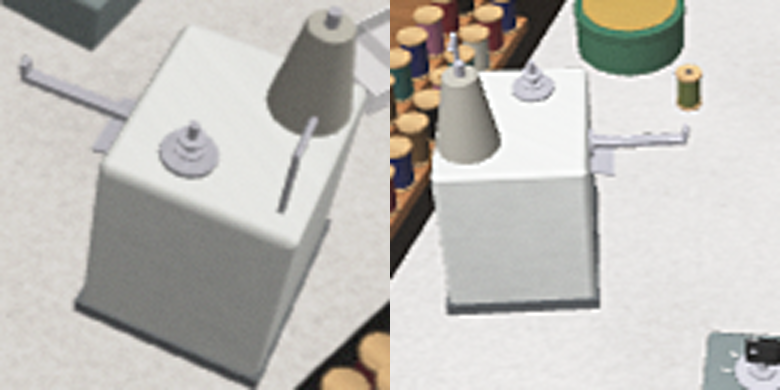

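```bash
python3 - <<'E'
from go import *
S=env.camera_model("scene");D=env.camera_model("side")
def ang(a,b): return np.degrees(np.arctan2(b[1]-a[1],b[0]-a[0])).round(1)
f=lambda o,p:np.array(o)+np.array(p)/3-.3
P=[onz(S,f((335,205),p),.185) for p in [(188,27),(103,160),(298,248),(362,92)]]
for p in P: print(p.round(4))
print("front",ang(P[1],P[0]),"side",ang(P[1],P[2]), ang(P[0],P[3]))
Q=[onz(D,f((210,190),p),.185) for p in [(197,73),(200,174),(46,180)]]
for p in Q: print(p.round(4))
print("front",ang(Q[1],Q[0]),ang(Q[0],Q[1]),"side",ang(Q[1],Q[2]))
Bt=[onz(S,f((335,205),p),.0) for p in [(77,308),(255,386)]]; print(Bt,ang(*Bt))
Bt=[onz(D,f((210,190),p),.0) for p in [(207,307),(60,314)]]; print(Bt,ang(*Bt))
g=lambda o,p:np.array(o)+np.array(p)/6-.4
h1=[onz(S,g((330,210),p),.154) for p in [(85,122),(285,203)]]; print("bar",h1,ang(*h1))
h1=[onz(D,g((265,210),p),.154) for p in [(255,154),(75,161)]]; print("bar",h1,ang(*h1))
E
```

```text
[0.6377 0.1335 0.185 ]
[ 0.686  -0.0119  0.185 ]
[0.8279 0.0307 0.185 ]
[0.7699 0.1784 0.185 ]
front 108.4 side 16.7 18.8
[ 0.6814 -0.007   0.185 ]
[0.6262 0.1417 0.185 ]
[0.7624 0.1899 0.185 ]
front -69.6 110.4 side 19.5
[array([ 0.68450258, -0.01976419,  0.        ]), array([0.82739333, 0.03187255, 0.        ])] 19.9
[array([0.62868615, 0.13875202, 0.        ]), array([0.77000314, 0.18938544, 0.        ])] 19.7
bar [array([0.57113334, 0.02557154, 0.154     ]), array([0.65254631, 0.05299858, 0.154     ])] 18.6
bar [array([0.56882168, 0.02861267, 0.154     ]), array([0.65426104, 0.0590301 , 0.154     ])] 19.6
```

Emit:
drive_tool([
  [[-5,0,0],[0,0,0],255],
  [[-30,0,0],[0,0,0],255],
  [[-30,0,0],[0,0,0],255],
  [[-28,0,0],[0,0,0],255],
  [[0,0,0],[0,0,0],255],
  [[0,0,0],[0,0,0],255],
])

```text
clock: 3.95
eef_pos: [0.4366, -0.2656, 0.3722]
tcp_rot: [1.594, 0.901, -1.597]
wrist_force: [0.4, -0.3, -1.6]
opening: 0.108
```

```bash
python3 - <<'E'
from go import *
need([0.482,-0.0015,0.370],19.4)
cv2.imwrite("pics/s2.png",np.hstack([env.snapshot("scene")[170:370,120:520],env.snapshot("side")[130:330,240:640]]))
E
```

```text
t 3.95 shift mm [   1.7  -97.1 -249.8] turn deg [-50.4   0.1   0. ] | yaw now -31.0
  in final-frame axes: [   2.2  130.6 -234.1] q [ 0.68  0.3  -0.29  1.87  0.11  0.98 -0.21] F [ 0.4 -0.3 -1.6] op 0.108
```

View pics/s2.png

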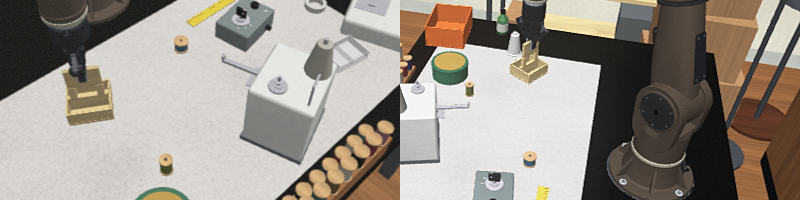

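Emit:
drive_tool([
  [[0,-12,-31],[-6.3,0,0],255],
  [[0,-9,-32],[-6.3,0,0],255],
  [[0,-5,-33],[-6.3,0,0],255],
  [[0,-1,-33],[-6.3,0,0],255],
  [[0,2,-33],[-6.3,0,0],255],
  [[0,6,-32],[-6.3,0,0],255],
  [[0,9,-32],[-6.3,0,0],255],
  [[0,13,-30],[-6.3,0,0],255],
  [[0,0,0],[0,0,0],255],
  [[0,0,0],[0,0,0],255],
])

```text
clock: 5.3
eef_pos: [0.4755, 0.011, 0.3662]
tcp_rot: [0.916, 1.378, -0.923]
wrist_force: [0.6, -0.4, -1.1]
opening: 0.107
```

```bash
python3 - <<'E'
from go import *
need([0.482,-0.0015,0.370],19.4)
E
```

```text
t 5.3 shift mm [-3.9  1.2 14. ] turn deg [ 2.9 -0.3  0.5] | yaw now 22.3
  in final-frame axes: [-3.8  1.9 13.9] q [ 0.36  0.3  -0.61  1.93  0.2   0.98  0.05] F [ 0.6 -0.4 -1.1] op 0.107
```

Emit:
drive_tool([
  [[-4,1,14],[2.9,0,0.5],255],
  [[0,0,0],[0,0,0],255],
  [[0,0,0],[0,0,0],255],
])

```text
clock: 5.68
eef_pos: [0.4821, -0.0046, 0.37]
tcp_rot: [0.965, 1.351, -0.961]
wrist_force: [0.4, 0.8, -1.6]
opening: 0.108
```

```bash
python3 - <<'E'
from go import *
need([0.482,-0.0015,0.370],19.4)
s=env.snapshot("scene");d=env.snapshot("side");w=env.snapshot("wrist")
cv2.imwrite("pics/s3.png",s);cv2.imwrite("pics/d3.png",d);cv2.imwrite("pics/w3.png",w)
z=lambda i,x,y,w,h,f: cv2.resize(i[y:y+h,x:x+w],(w*f,h*f),interpolation=cv2.INTER_CUBIC)
cv2.imwrite("pics/c5.png",np.hstack([z(s,270,170,130,130,3),z(d,265,150,130,130,3)]))
E
```

```text
t 5.675 shift mm [ 0.1  0.9 -3. ] turn deg [-0.5 -0.2  0. ] | yaw now 18.9
  in final-frame axes: [ 0.   0.9 -2.9] q [ 0.38  0.3  -0.59  1.92  0.2   0.98  0.03] F [ 0.4  0.8 -1.6] op 0.108
```

View pics/c5.png

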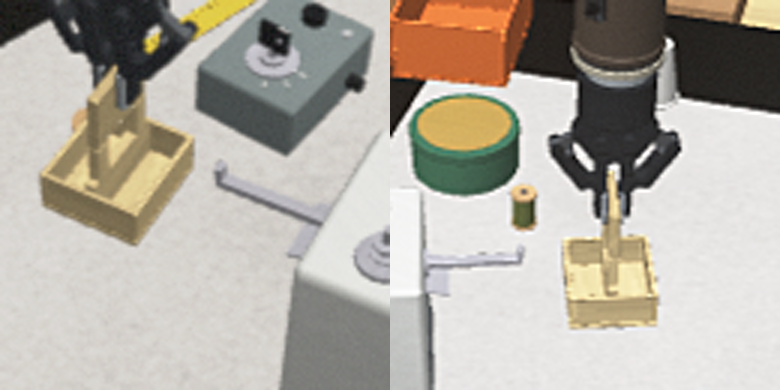

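View pics/w3.png

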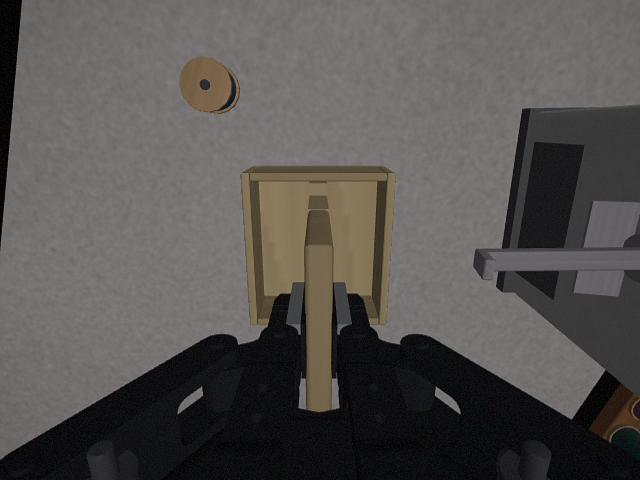

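```bash
python3 - <<'E'
from go import *
m=env.camera_model("wrist"); w=cv2.imread("pics/w3.png")
z=lambda i,x,y,w,h,f: cv2.resize(i[y:y+h,x:x+w],(w*f,h*f),interpolation=cv2.INTER_CUBIC)
cv2.imwrite("pics/w3c.png",z(w,460,220,180,80,4))
cv2.imwrite("pics/w3d.png",cv2.convertScaleAbs(z(w,270,220,100,200,3),alpha=2))
E
```

```text
(no output)
```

View pics/w3c.png

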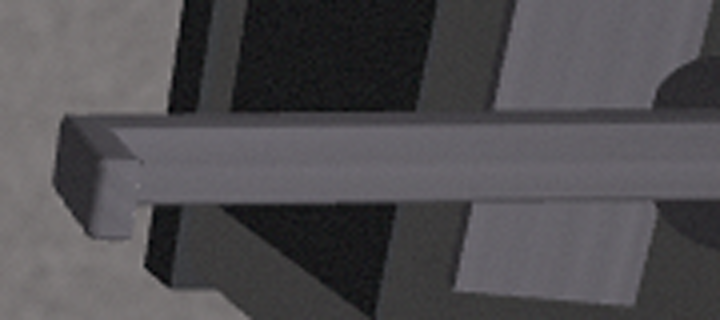

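View pics/w3d.png

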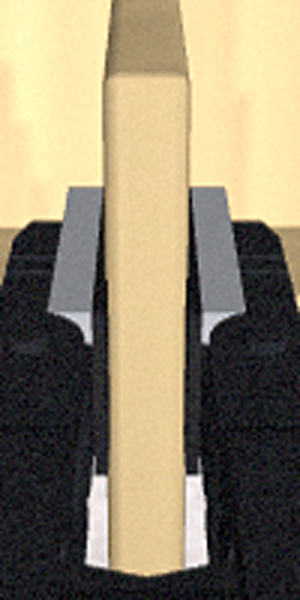

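```bash
python3 - <<'E'
from go import *
m=env.camera_model("wrist"); c=lambda p:np.array([460,220])+np.array(p)/4-.4
t=[onz(m,c(p),.166) for p in [(100,160),(140,160),(130,238),(90,238)]]; print(np.array(t).round(4)); T=np.mean(t,0);print("tip",T)
U=[onz(m,c(p),.154) for p in [(200,126.5),(720,122)]];L=[onz(m,c(p),.154) for p in [(200,204),(720,198)]]
for a,b in (U,L): print(a,b,np.degrees(np.arctan2(b[1]-a[1],b[0]-a[0])))
C=[(U[i]+L[i])/2 for i in (0,1)]
print("center pts",C)
d=lambda p:np.array([270,220])+np.array(p)/3-.3
e=[onz(m,d(p),.2275) for p in [(147,78),(147,574)]]; print("board",e,np.linalg.norm(e[0]-e[1]),np.mean(e,0))
y=np.radians(19.2);u=np.array([np.cos(y),np.sin(y)]);n=np.array([-u[1],u[0]])
seat=T[:2]+.0215*u; print("seat",seat,"bar lateral", [(p[:2]-seat)@n for p in C])
print(env.get_obs()["eef_pos"])
E
```

```text
[[0.562  0.0327 0.166 ]
 [0.567  0.0344 0.166 ]
 [0.5708 0.0241 0.166 ]
 [0.5658 0.0223 0.166 ]]
tip [0.56639358 0.02837113 0.166     ]
[0.57999079 0.03928812 0.154     ] [0.64742016 0.06326124 0.154     ] 19.571787461122
[0.5854628  0.02895337 0.154     ] [0.65390364 0.05355158 0.154     ] 19.76886300848137
center pts [array([0.58272679, 0.03412075, 0.154     ]), array([0.6506619 , 0.05840641, 0.154     ])]
board [array([0.471175  , 0.03139748, 0.2275    ]), array([ 0.4931711 , -0.03246645,  0.2275    ])] 0.06754576190439118 [ 0.48217305 -0.00053448  0.2275    ]
seat [0.58669767 0.03544176] bar lateral [np.float64(5.835172737035935e-05), np.float64(0.0006515674139182442)]
[ 0.4820563  -0.00413205  0.37004402]
```

Emit:
drive_tool([
  [[0,1,-4],[-0.7,-0.2,0],255],
  [[0,15,0],[0,0,0],255],
  [[0,15,0],[0,0,0],255],
  [[0,15,0],[0,0,0],255],
  [[0,0,0],[0,0,0],255],
])

```text
clock: 6.45
eef_pos: [0.5278, 0.0175, 0.37]
tcp_rot: [0.952, 1.354, -0.95]
wrist_force: [0.1, 0.5, -2.0]
opening: 0.107
```

```bash
python3 - <<'E'
from go import *
need([0.5839,0.0344,0.370],19.6)
E
```

```text
t 6.45 shift mm [ 0.1 58.5  3.1] turn deg [ 0.2 -0.1 -0.1] | yaw now 19.8
  in final-frame axes: [ 0.  58.5  2.9] q [ 0.31  0.38 -0.58  1.82  0.24  1.02 -0.02] F [ 0.1  0.5 -2. ] op 0.107
```

Accurate height. Advance over the tip slowly.

Emit:
drive_tool([
  [[0,10,3],[0,0,0],255],
  [[0,10,0],[0,0,0],255],
  [[0,10,0],[0,0,0],255],
  [[0,10,0],[0,0,0],255],
  [[0,10,0],[0,0,0],255],
  [[0,0,0],[0,0,0],255],
])

```text
clock: 7.2
eef_pos: [0.5792, 0.0324, 0.3697]
tcp_rot: [0.952, 1.354, -0.95]
wrist_force: [0.5, 0.2, -2.0]
opening: 0.106
```

```bash
python3 - <<'E'
from go import *
need([0.5839,0.0344,0.370],19.6)
s=env.snapshot("scene");d=env.snapshot("side")
z=lambda i,x,y,w,h,f: cv2.resize(i[y:y+h,x:x+w],(w*f,h*f),interpolation=cv2.INTER_CUBIC)
cv2.imwrite("pics/c6.png",np.hstack([z(s,300,170,100,100,4),z(d,255,170,100,100,4)]))
E
```

```text
t 7.2 shift mm [-0.3  5.1 -0.3] turn deg [ 0.2 -0.1 -0. ] | yaw now 19.8
  in final-frame axes: [-0.3  5.1 -0.3] q [ 0.25  0.46 -0.56  1.7   0.27  1.07 -0.05] F [ 0.5  0.2 -2. ] op 0.106
```

View pics/c6.png

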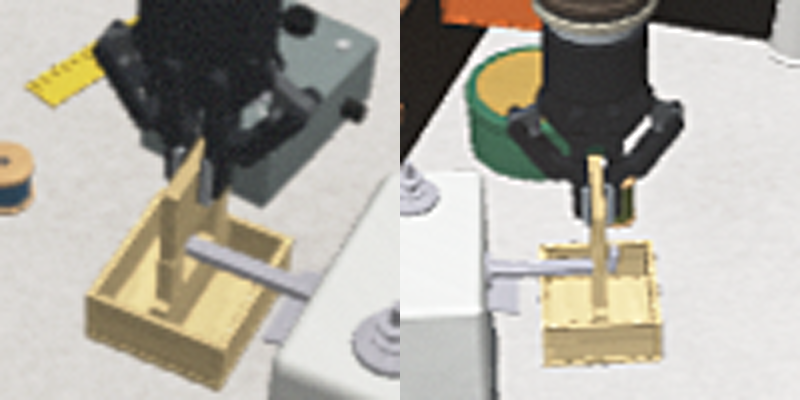

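Emit:
drive_tool([
  [[0,5,0],[0,0,0],255],
  [[0,0,0],[0,0,0],255],
  [[8,0,0],[0,0,0],255],
  [[7,0,0],[0,0,0],255],
  [[0,0,0],[0,0,0],255],
])

```text
clock: 7.92
eef_pos: [0.5827, 0.0333, 0.3533]
tcp_rot: [0.951, 1.354, -0.952]
wrist_force: [0.8, -0.8, -1.0]
opening: 0.11
```

```bash
python3 - <<'E'
from go import *
need([0.5839,0.0344,0.3505],19.6)
E
```

```text
t 7.925 shift mm [ 2.8  1.5 -0.6] turn deg [ 0.2 -0.   0.1] | yaw now 19.8
  in final-frame axes: [ 2.8  1.5 -0.6] q [ 0.24  0.48 -0.55  1.71  0.28  1.04 -0.06] F [ 0.8 -0.8 -1. ] op 0.11
```

Emit:
drive_tool([
  [[2,1,0],[0,0,0],255],
  [[1,0,0],[0,0,0],255],
  [[0,0,0],[0,0,0],255],
])

```text
clock: 8.3
eef_pos: [0.5838, 0.0338, 0.3503]
tcp_rot: [0.951, 1.354, -0.952]
wrist_force: [-0.7, -0.8, -0.6]
opening: 0.109
```

```bash
python3 - <<'E'
from go import *
need([0.5839,0.0344,0.3505],19.6)
s=env.snapshot("scene");d=env.snapshot("side")
z=lambda i,x,y,w,h,f: cv2.resize(i[y:y+h,x:x+w],(w*f,h*f),interpolation=cv2.INTER_CUBIC)
cv2.imwrite("pics/c7.png",np.hstack([z(s,300,170,100,100,4),z(d,255,170,100,100,4)]))
E
```

```text
t 8.3 shift mm [-0.2  0.3 -0.6] turn deg [ 0.2 -0.   0.1] | yaw now 19.8
  in final-frame axes: [-0.2  0.3 -0.6] q [ 0.24  0.48 -0.55  1.71  0.29  1.03 -0.06] F [-0.7 -0.8 -0.6] op 0.109
```

View pics/c7.png

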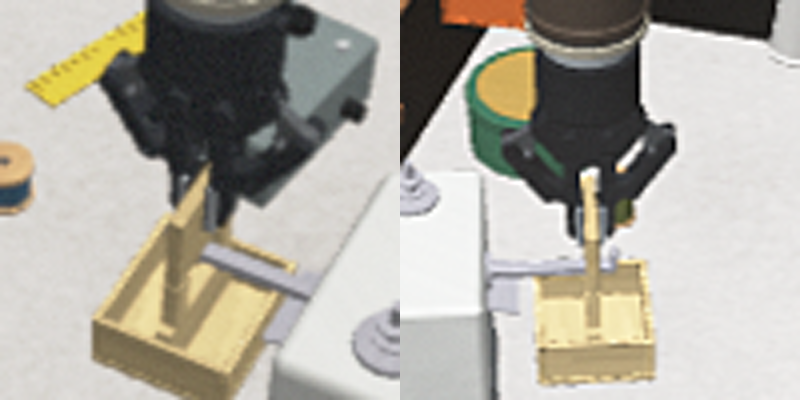

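Emit:
drive_tool([
  [[1,0,0],[0,0,0],255],
  [[0,0,0],[0,0,0],255],
])

```text
clock: 8.65
eef_pos: [0.5838, 0.0339, 0.3504]
tcp_rot: [0.951, 1.353, -0.952]
wrist_force: [0.7, 0.3, -1.8]
opening: 0.109
```

Emit:
drive_tool([
  [[1,0,0],[0,0,0],255],
  [[0,0,0],[0,0,0],255],
])

```text
clock: 8.9
eef_pos: [0.5839, 0.0339, 0.3503]
tcp_rot: [0.951, 1.352, -0.952]
wrist_force: [-0.3, 0.1, -2.3]
opening: 0.107
```

Emit:
drive_tool([
  [[3,0,0],[0,0,0],255],
  [[0,0,0],[0,0,0],255],
])

```text
clock: 9.15
eef_pos: [0.5838, 0.0342, 0.3505]
tcp_rot: [0.952, 1.35, -0.951]
wrist_force: [-0.5, -0.8, -2.0]
opening: 0.109
```

```bash
python3 - <<'E'
from go import *
need([0.5839,0.0344,0.3485],19.6)
o=env.get_obs(); print(o["moment"],o["joint_efforts"].round(2))
s=env.snapshot("scene");d=env.snapshot("side");w=env.snapshot("wrist")
print(env.get_obs()["wrist_force"],env.get_obs()["eef_pos"])
z=lambda i,x,y,w,h,f: cv2.resize(i[y:y+h,x:x+w],(w*f,h*f),interpolation=cv2.INTER_CUBIC)
cv2.imwrite("pics/c8.png",np.hstack([z(s,320,200,60,80,6),z(d,375-100,200,60,80,6)]))
cv2.imwrite("pics/w8.png",w)
E
```

```text
t 9.15 shift mm [ 2.   0.1 -0.2] turn deg [ 0.1  0.1 -0.1] | yaw now 19.7
  in final-frame axes: [ 2.   0.1 -0.2] q [ 0.24  0.48 -0.55  1.71  0.29  1.03 -0.07] F [-0.5 -0.8 -2. ] op 0.109
[0.00687317 0.04717064 0.05409601] [-2.000e-02 -6.546e+01 -8.110e+00 -2.972e+01  0.000e+00  2.800e-01
 -2.000e-02]
[-0.99282454 -1.08992036  5.63422262] [0.58410669 0.03424101 0.35017803]
```

View pics/c8.png

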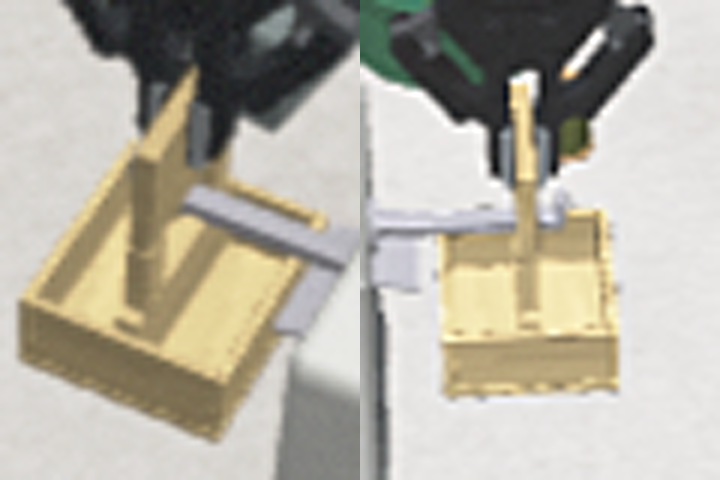

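View pics/w8.png

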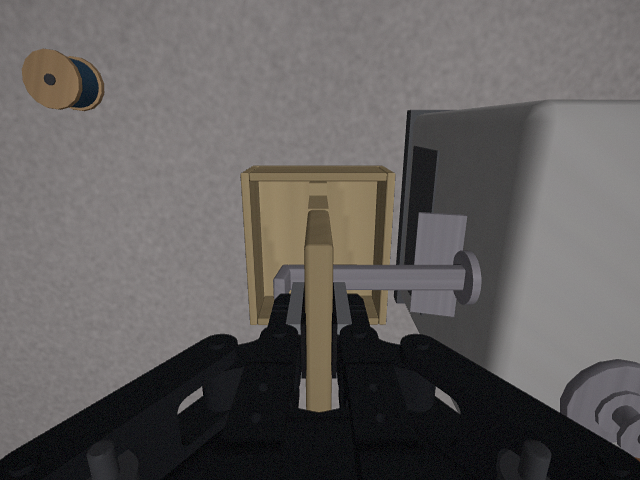

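Emit:
drive_tool([
  [[0,0,0],[0,0,0],205],
  [[0,0,0],[0,0,0],185],
  [[0,0,0],[0,0,0],170],
  [[0,0,0],[0,0,0],160],
  [[0,0,0],[0,0,0],150],
  [[0,0,0],[0,0,0],150],
  [[0,0,0],[0,0,0],150],
  [[0,0,0],[0,0,0],150],
])

```text
clock: 10.3
eef_pos: [0.5843, 0.0341, 0.349]
tcp_rot: [0.952, 1.351, -0.951]
wrist_force: [-0.7, 0.2, 0.3]
opening: 0.414
```

```bash
python3 - <<'E'
from go import *
need([0.5839,0.0344,0.3485],19.6)
s=env.snapshot("scene");d=env.snapshot("side");w=env.snapshot("wrist")
z=lambda i,x,y,w,h,f: cv2.resize(i[y:y+h,x:x+w],(w*f,h*f),interpolation=cv2.INTER_CUBIC)
cv2.imwrite("pics/c9.png",np.hstack([z(s,320,200,60,80,6),z(d,375-100,200,60,80,6)]))
cv2.imwrite("pics/w9.png",w)
E
```

```text
t 10.3 shift mm [ 0.5 -0.3 -0.4] turn deg [ 0.1  0.1 -0.1] | yaw now 19.7
  in final-frame axes: [ 0.5 -0.3 -0.4] q [ 0.24  0.48 -0.55  1.71  0.29  1.03 -0.07] F [-0.7  0.2  0.3] op 0.414
```

View pics/c9.png

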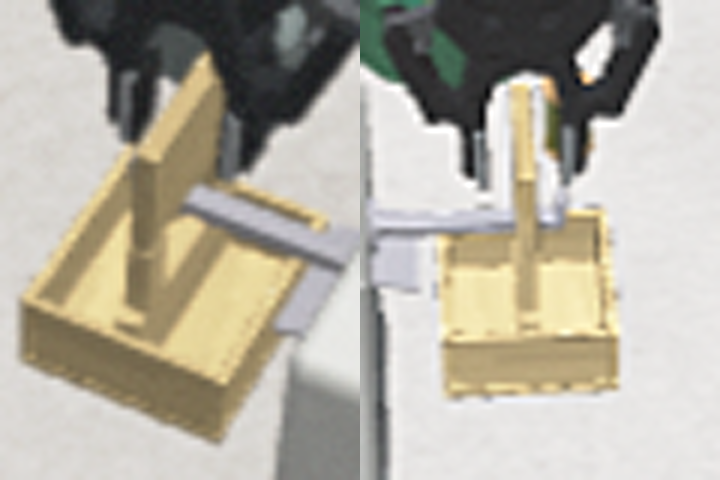

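View pics/w9.png

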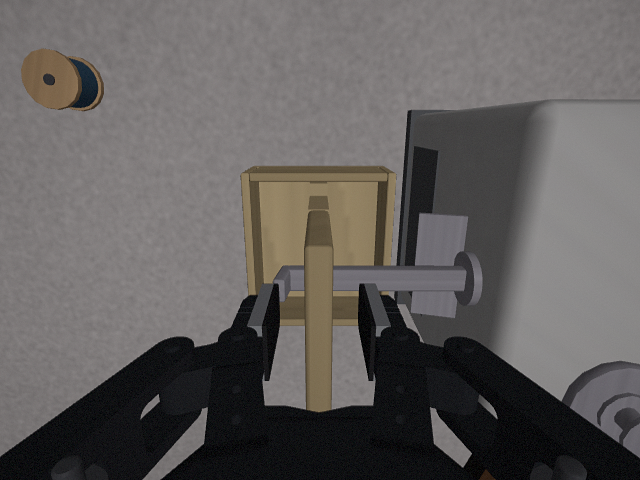

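Emit:
drive_tool([
  [[-12,0,0],[0,0,0],150],
  [[-20,0,0],[0,0,0],150],
  [[-30,0,0],[0,0,0],150],
  [[-30,0,0],[0,0,0],150],
  [[-20,0,0],[0,0,0],150],
  [[0,0,0],[0,0,0],150],
])

```text
clock: 11.2
eef_pos: [0.5838, 0.0347, 0.4687]
tcp_rot: [0.953, 1.35, -0.948]
wrist_force: [0.8, -0.5, -1.1]
opening: 0.416
```

```bash
python3 - <<'E'
from go import *
need([0.4328,0.2307,0.440],101)
s=env.snapshot("scene");d=env.snapshot("side");w=env.snapshot("wrist")
z=lambda i,x,y,w,h,f: cv2.resize(i[y:y+h,x:x+w],(w*f,h*f),interpolation=cv2.INTER_CUBIC)
cv2.imwrite("pics/c10.png",np.hstack([z(s,320,200,60,80,6),z(d,375-100,200,60,80,6)]))
cv2.imwrite("pics/w10.png",w)
E
```

```text
t 11.2 shift mm [  28.1  -75.9 -235.6] turn deg [-81.2   0.2  -0.1] | yaw now 19.8
  in final-frame axes: [  28.7  221.2 -110.9] q [ 0.26  0.39 -0.58  1.54  0.22  1.27 -0.  ] F [ 0.8 -0.5 -1.1] op 0.416
```

View pics/c10.png

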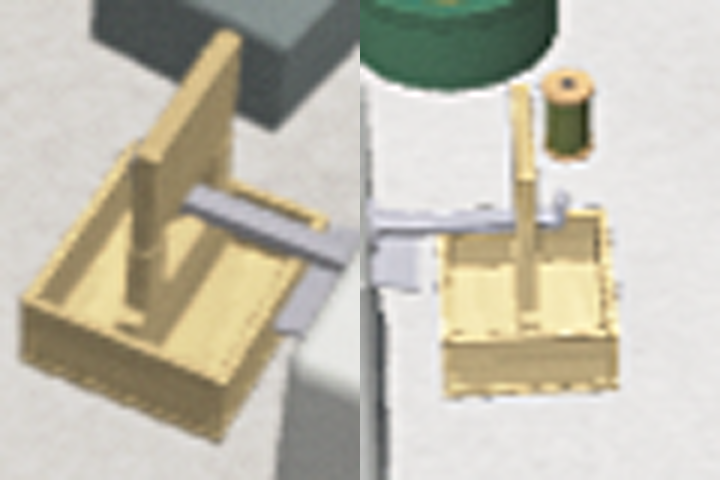

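View pics/w10.png

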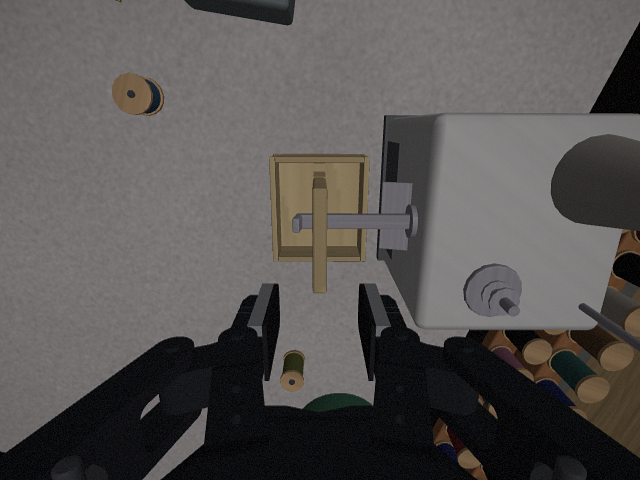

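Emit:
drive_tool([
  [[0,-8,-24],[-8,0,0],130],
  [[0,-4,-25],[-8,0,0],130],
  [[0,-1,-25],[-8,0,0],130],
  [[3,3,-25],[-8,0,0],130],
  [[5,6,-24],[-8,0,0],130],
  [[5,9,-23],[-8,0,0],130],
  [[5,13,-22],[-8,0,0],130],
  [[5,15,-20],[-8,0,0],130],
  [[5,18,-17],[-8,0,0],130],
  [[0,20,-15],[-8,0,0],130],
  [[0,0,0],[0,0,0],130],
  [[0,0,0],[0,0,0],130],
])

```text
clock: 12.85
eef_pos: [0.4189, 0.2311, 0.4256]
tcp_rot: [-0.172, 1.585, 0.166]
wrist_force: [0.9, -0.3, 0.2]
opening: 0.491
```

```bash
python3 - <<'E'
from go import *
need([0.4328,0.2307,0.400],101)
m=env.camera_model("wrist"); np.save("w11.npy",m,allow_pickle=True)
w=env.snapshot("wrist")
cv2.imwrite("pics/w11.png",w)
E
```

```text
t 12.85 shift mm [25.3 -3.4 14. ] turn deg [ 1.3 -1.2  0.1] | yaw now 102.3
  in final-frame axes: [25.6 -3.1 13.6] q [ 0.17  0.34 -0.99  1.82  0.29  1.16  0.87] F [ 0.9 -0.3  0.2] op 0.491
```

View pics/w11.png

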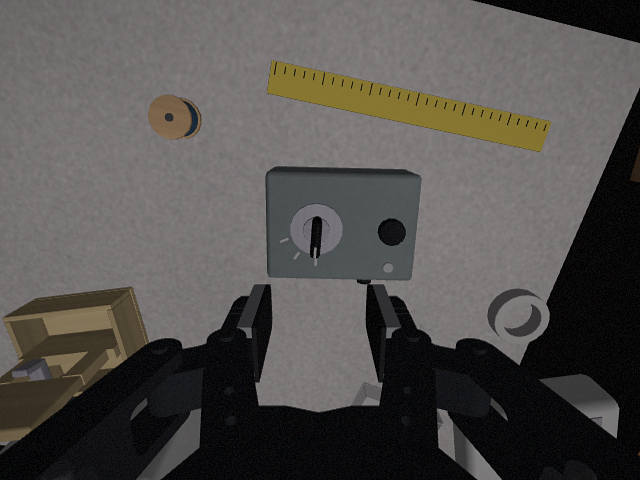

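```bash
python3 - <<'E'
from go import *
w=cv2.imread("pics/w11.png")
cv2.imwrite("pics/w11c.png",cv2.convertScaleAbs(cv2.resize(w[195:270,275:365],None,fx=8,fy=8,interpolation=cv2.INTER_CUBIC),alpha=2))
E
```

```text
(no output)
```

View pics/w11c.png

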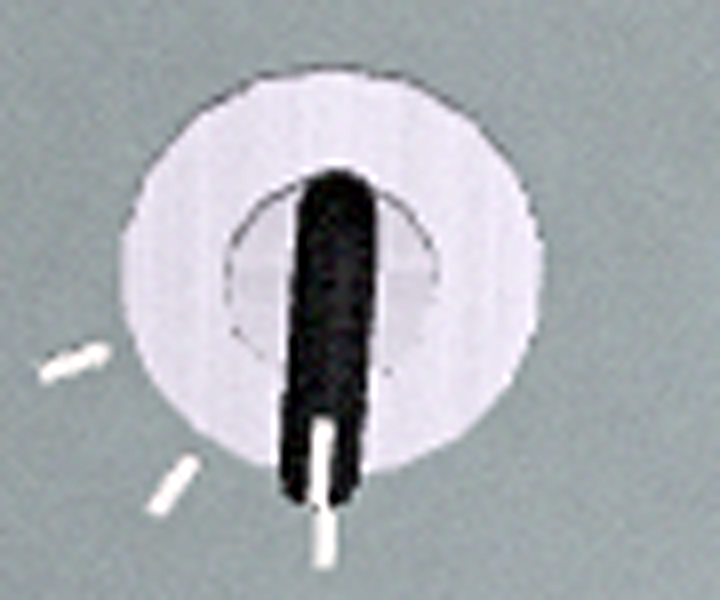

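```bash
python3 - <<'E'
from go import *
m=np.load("w11.npy",allow_pickle=True).item()
c=lambda p:np.array([275,195])+np.array(p)/8-.44
print("cam",ray(m,(318,234)))
for zz in (.104,.09,.074):
    a=onz(m,c((338,172)),zz);b=onz(m,c((320,503)),zz);print(zz,a,b,np.linalg.norm(a-b),(a+b)/2,np.degrees(np.arctan2(b[1]-a[1],b[0]-a[0])))
print("collar",onz(m,c((332,270)),.064), onz(m,c((332,275)),.068))
a=onz(m,c((338,190)),.104);b=onz(m,c((325,410)),.104); print(a,b)
for p in [(268,169),(418,172),(412,279),(268,276)]: print(onz(m,p,.06))
E
```

```text
cam (array([0.34659967, 0.21510888, 0.3953725 ]), array([ 0.26474608,  0.05353505, -0.96283099]))
0.104 [0.41155707 0.22698871 0.104     ] [0.44811854 0.23288529 0.104     ] 0.03703391218660683 [0.42983781 0.229937   0.104     ] 9.161697638485032
0.09 [0.41467818 0.22755951 0.09      ] [0.45299637 0.23373942 0.09      ] 0.03881333465467409 [0.43383727 0.23064947 0.09      ] 9.161697638485075
0.074 [0.41824515 0.22821186 0.074     ] [0.45857102 0.23471557 0.074     ] 0.0408469603324652 [0.43840809 0.23146372 0.074     ] 9.161697638485021
collar [0.43251747 0.23047964 0.064     ] [0.43208577 0.23042464 0.068     ]
[0.41346184 0.22740059 0.104     ] [0.43760072 0.23118272 0.104     ]
[0.38696804 0.17452562 0.06      ]
[0.35972995 0.31262627 0.06      ]
[0.46499028 0.337728   0.06      ]
[0.49320159 0.19335489 0.06      ]
```

Emit:
drive_tool([
  [[25,-3,14],[2.3,-1.2,0],130],
  [[0,0,0],[0,0,0],130],
  [[0,0,0],[0,0,0],130],
])

```text
clock: 13.28
eef_pos: [0.434, 0.2296, 0.4003]
tcp_rot: [-0.134, 1.566, 0.13]
wrist_force: [0.7, 0.6, -0.2]
opening: 0.488
```

```bash
python3 - <<'E'
from go import *
need([0.4328,0.2307,0.2485],100)
E
```

```text
t 13.275 shift mm [151.8   1.6  -1.1] turn deg [-0.3  0.   0.1] | yaw now 99.7
  in final-frame axes: [151.8   1.3  -1. ] q [ 0.14  0.37 -0.95  1.84  0.34  1.1   0.8 ] F [ 0.7  0.6 -0.2] op 0.488
```

Emit:
drive_tool([
  [[25,1,-1],[0,0,0],130],
  [[30,0,0],[0,0,0],130],
  [[30,0,0],[0,0,0],130],
  [[25,0,0],[0,0,0],130],
  [[0,0,0],[0,0,0],130],
])

```text
clock: 13.9
eef_pos: [0.4338, 0.2307, 0.2922]
tcp_rot: [-0.132, 1.562, 0.131]
wrist_force: [0.5, -0.4, 0.2]
opening: 0.489
```

```bash
python3 - <<'E'
from go import *
need([0.4328,0.2307,0.2485],100)
E
```

```text
t 13.9 shift mm [43.7  0.3 -1.2] turn deg [-0.4  0.3  0.1] | yaw now 99.6
  in final-frame axes: [43.7  0.2 -1. ] q [ 0.05  0.5  -0.86  1.98  0.49  0.88  0.66] F [ 0.5 -0.4  0.2] op 0.489
```

Emit:
drive_tool([
  [[15,0,-1],[-0.4,0.3,0],130],
  [[15,0,0],[0,0,0],130],
  [[10,0,0],[0,0,0],130],
  [[0,0,0],[0,0,0],130],
])

```text
clock: 14.4
eef_pos: [0.4338, 0.2311, 0.2522]
tcp_rot: [-0.137, 1.564, 0.137]
wrist_force: [-0.1, -0.0, -0.7]
opening: 0.491
```

```bash
python3 - <<'E'
from go import *
need([0.4328,0.2307,0.2485],100)
cv2.imwrite("pics/w12.png",env.snapshot("wrist"))
E
```

```text
t 14.4 shift mm [ 3.7 -0.2 -1. ] turn deg [0.  0.2 0. ] | yaw now 100.0
  in final-frame axes: [ 3.7 -0.2 -1. ] q [ 0.    0.55 -0.82  2.02  0.56  0.81  0.61] F [-0.1 -0.  -0.7] op 0.491
```

View pics/w12.png

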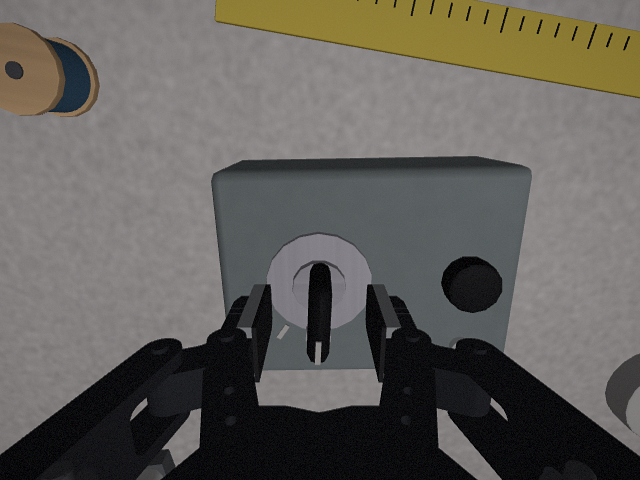

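Emit:
drive_tool([
  [[3,0,-1],[0,0,0],130],
  [[0,0,0],[0,0,0],200],
  [[0,0,0],[0,0,0],255],
  [[0,0,0],[0,0,0],255],
  [[0,0,0],[0,0,0],255],
  [[0,0,0],[0,0,0],255],
], squeeze=40)

```text
clock: 15.2
eef_pos: [0.4332, 0.2311, 0.2503]
tcp_rot: [-0.137, 1.562, 0.137]
wrist_force: [-0.5, 0.2, -0.8]
opening: 0.098
```

```bash
python3 - <<'E'
from go import *
need([0.4328,0.2307,0.2485],100)
print(env.get_obs()["moment"])
cv2.imwrite("pics/w13.png",env.snapshot("wrist"))
E
```

```text
t 15.2 shift mm [ 1.8 -0.3 -0.4] turn deg [-0.   0.3  0. ] | yaw now 100.0
  in final-frame axes: [ 1.8 -0.3 -0.4] q [ 0.    0.55 -0.81  2.02  0.57  0.8   0.6 ] F [-0.5  0.2 -0.8] op 0.098
[-0.00479478 -0.03283519  0.01316327]
```

View pics/w13.png

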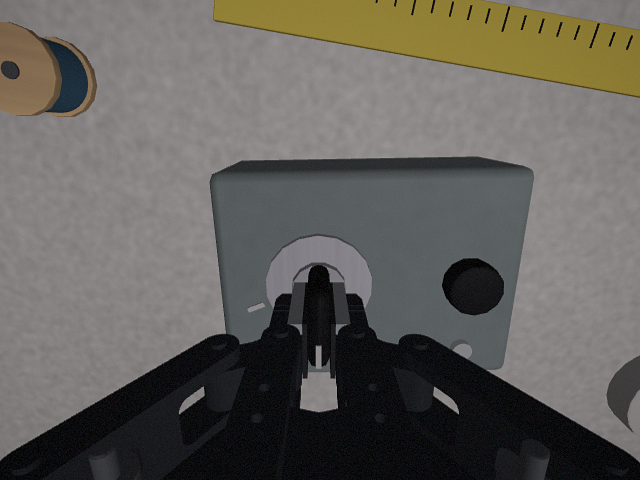

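Emit:
drive_tool([
  [[0,0,0],[5,0,0],255],
  [[0,0,0],[6,0,0],255],
  [[0,0,0],[6,0,0],255],
  [[0,0,0],[0,0,0],255],
])

```text
clock: 15.75
eef_pos: [0.4332, 0.2309, 0.2503]
tcp_rot: [0.102, 1.564, -0.102]
wrist_force: [0.3, 0.3, -1.4]
opening: 0.098
```

```bash
python3 - <<'E'
from go import *
need([0.4328,0.2307,0.250],30)
print(env.get_obs()["moment"])
E
```

```text
t 15.75 shift mm [ 0.3 -0.2 -0.4] turn deg [52.5  0.2 -0.2] | yaw now 82.5
  in final-frame axes: [ 0.3 -0.4 -0.1] q [-0.05  0.53 -0.73  2.02  0.51  0.77  0.35] F [ 0.3  0.3 -1.4] op 0.098
[ 0.04025887 -0.05430869 -0.05596692]
```

Works nicely. Continue.

Emit:
drive_tool([
  [[0,0,0],[6,0,0],255],
  [[0,0,0],[7,0,0],255],
  [[0,0,0],[7,0,0],255],
  [[0,0,0],[7,0,0],255],
  [[0,0,0],[7,0,0],255],
  [[0,0,0],[6,0,0],255],
  [[0,0,0],[0,0,0],255],
])

```text
clock: 16.62
eef_pos: [0.433, 0.2306, 0.2503]
tcp_rot: [0.647, 1.468, -0.647]
wrist_force: [-0.0, 0.3, -0.2]
opening: 0.094
```

```bash
python3 - <<'E'
from go import *
need([0.4328,0.2307,0.250],30)
print(env.get_obs()["moment"])
E
```

```text
t 16.625 shift mm [ 0.3 -0.  -0.2] turn deg [12.5  0.2 -0.1] | yaw now 42.5
  in final-frame axes: [ 0.3 -0.1 -0.2] q [-0.18  0.48 -0.55  2.03  0.38  0.73 -0.23] F [-0.   0.3 -0.2] op 0.094
[-0.04499712 -0.1277373   0.07680714]
```

Emit:
drive_tool([
  [[0,0,0],[4,0,0],255],
  [[0,0,0],[4,0,0],255],
  [[0,0,0],[3,0,0],255],
])

```text
clock: 17.0
eef_pos: [0.4329, 0.2306, 0.2503]
tcp_rot: [0.788, 1.419, -0.788]
wrist_force: [0.6, -0.9, -0.2]
opening: 0.099
```

```bash
python3 - <<'E'
from go import *
need([0.4328,0.2307,0.250],30)
print(env.get_obs()["moment"])
cv2.imwrite("pics/w14.png",env.snapshot("wrist"))
E
```

```text
t 17.0 shift mm [ 0.3 -0.  -0.2] turn deg [ 2.1  0.2 -0.1] | yaw now 32.1
  in final-frame axes: [ 0.3 -0.  -0.2] q [-0.21  0.47 -0.51  2.04  0.35  0.72 -0.38] F [ 0.6 -0.9 -0.2] op 0.099
[-0.1378954  -0.05739572  0.30462594]
```

View pics/w14.png

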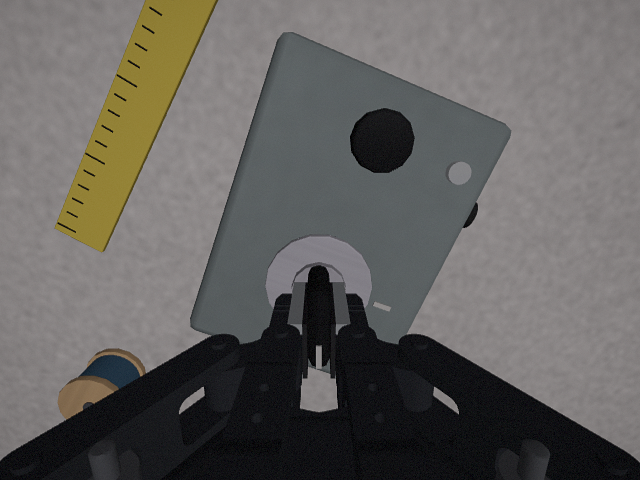

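Emit:
drive_tool([
  [[0,0,0],[1,0,0],255],
  [[0,0,0],[0,0,0],255],
  [[0,0,0],[0,0,0],255],
  [[0,0,0],[0,0,0],255],
])

```text
clock: 17.55
eef_pos: [0.4329, 0.2307, 0.2503]
tcp_rot: [0.795, 1.415, -0.796]
wrist_force: [-0.8, -1.9, 1.0]
opening: 0.099
```

```bash
python3 - <<'E'
from go import *
need([0.4328,0.2307,0.250],30)
print(env.get_obs()["moment"])
E
```

```text
t 17.55 shift mm [ 0.3 -0.  -0.1] turn deg [ 1.5  0.2 -0.1] | yaw now 31.5
  in final-frame axes: [ 0.3 -0.  -0.1] q [-0.22  0.47 -0.5   2.04  0.35  0.72 -0.39] F [-0.8 -1.9  1. ] op 0.099
[-0.25876395 -0.07203838  0.72659779]
```

Firmly on the stop for >0.5 s. Release.

Emit:
drive_tool([
  [[0,0,0],[0,0,0],130],
  [[0,0,0],[0,0,0],100],
  [[0,0,0],[0,0,0],70],
  [[0,0,0],[0,0,0],70],
  [[0,0,0],[0,0,0],70],
  [[0,0,0],[0,0,0],70],
])

```text
clock: 18.3
eef_pos: [0.433, 0.2309, 0.2504]
tcp_rot: [0.798, 1.415, -0.797]
wrist_force: [0.4, 0.2, 0.4]
opening: 0.723
```

```bash
python3 - <<'E'
from go import *
need([0.4328,0.2307,0.250],30)
cv2.imwrite("pics/w15.png",env.snapshot("wrist"))
E
```

```text
t 18.3 shift mm [ 0.4 -0.3  0. ] turn deg [ 1.3  0.2 -0.2] | yaw now 31.3
  in final-frame axes: [ 0.4 -0.3  0. ] q [-0.22  0.47 -0.5   2.04  0.35  0.71 -0.39] F [0.4 0.2 0.4] op 0.723
```

View pics/w15.png

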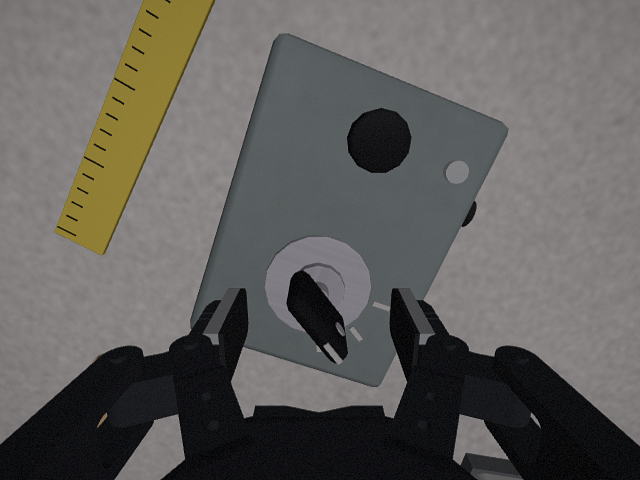

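Key has sprung back to around run (head points at the middle mark). Lift straight up.

Emit:
drive_tool([
  [[-15,0,0],[0,0,0],70],
  [[-30,0,0],[0,0,0],70],
  [[-40,0,0],[0,0,0],70],
  [[-40,0,0],[0,0,0],70],
  [[-40,0,0],[0,0,0],70],
  [[0,0,0],[0,0,0],70],
  [[0,0,0],[0,0,0],70],
])

```text
clock: 19.23
eef_pos: [0.431, 0.2315, 0.4259]
tcp_rot: [0.798, 1.415, -0.793]
wrist_force: [0.9, 0.2, -0.4]
opening: 0.721
```

```bash
python3 - <<'E'
from go import *
need([0.4328,0.2307,0.40],30)
m=env.camera_model("wrist"); np.save("w16.npy",m,allow_pickle=True)
w=env.snapshot("wrist");s=env.snapshot("scene");d=env.snapshot("side")
cv2.imwrite("pics/w16.png",w);cv2.imwrite("pics/s16.png",s)
z=lambda i,x,y,w,h,f: cv2.resize(i[y:y+h,x:x+w],(w*f,h*f),interpolation=cv2.INTER_CUBIC)
cv2.imwrite("pics/c16.png",np.hstack([z(s,320,200,60,80,6),z(d,275,200,60,80,6)]))
E
```

```text
t 19.225 shift mm [25.9  1.   1.6] turn deg [ 1.5  0.1 -0.3] | yaw now 31.5
  in final-frame axes: [25.9  1.2  1.6] q [-0.11  0.25 -0.59  1.83  0.16  1.1  -0.22] F [ 0.9  0.2 -0.4] op 0.721
```

View pics/c16.png

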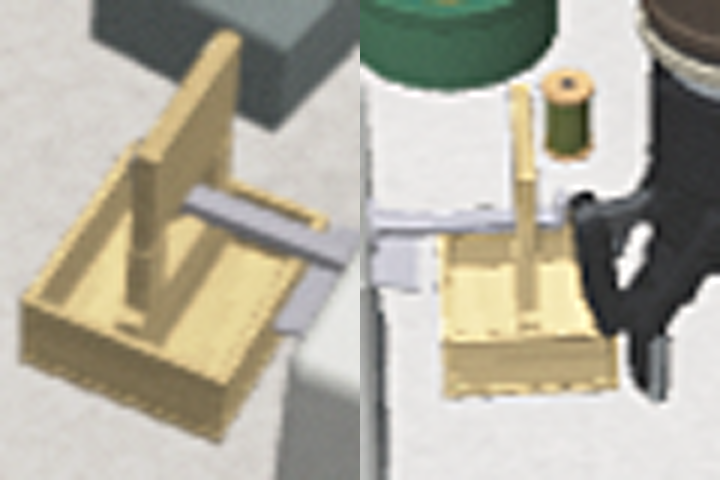

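View pics/w16.png

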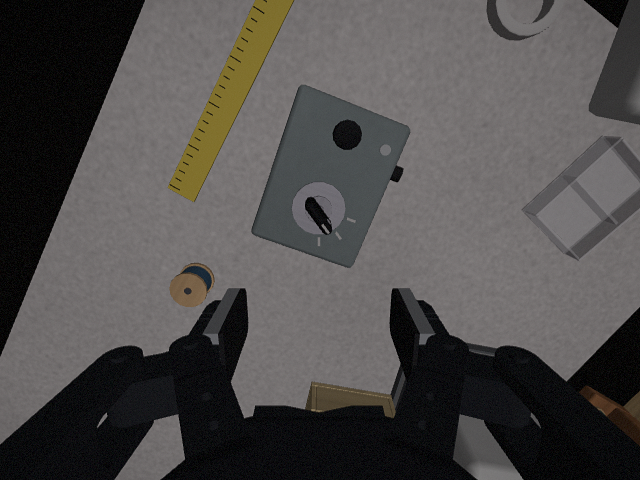

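```bash
python3 - <<'E'
from go import *
m=np.load("w16.npy",allow_pickle=True).item(); w=cv2.imread("pics/w16.png")
g=cv2.cvtColor(w,cv2.COLOR_BGR2GRAY)[190:245,295:345]
mk=(g<40).astype(np.uint8); n,l,st,c=cv2.connectedComponentsWithStats(mk); i=1+np.argmax(st[1:,4]); print(st[i])
ys,xs=np.where(l==i); p=np.stack([xs+295,ys+190],1).astype(float)
P=np.array([onz(m,q,.095)[:2] for q in p]).astype(np.float32)
v=cv2.fitLine(P,cv2.DIST_L2,0,.01,.01).ravel(); a=np.degrees(np.arctan2(v[1],v[0])); print("key yaw",a,"angle", np.radians(10.8-a), P.mean(0))
r=cv2.minAreaRect(P*1000); print(r)
E
```

```text
[ 10   7  27  38 444]
key yaw -25.56836 angle 0.6347476 [0.43206474 0.2323035 ]
((433.7455749511719, 231.495361328125), (11.378573417663574, 37.238258361816406), 66.43031311035156)
```

```bash
python3 - <<'E'
from bench import env
print(env.get_obs()["clock"], abs(env.get_obs()["joint_velocities"]).max()); print(env.sign_off())
E
```

```text
19.375 0.00906134895932622
the job is handed in; nothing more can be done
None
```

The job is handed in at 19.4 s. The caddy hangs on the hook and the key is back at run, as far as my last pictures show; the sign-off itself gives no verdict.

- **Caddy:** I pinched the board over the slot, passed the slot over the hook's tip, and lowered it until the slot's edge touched the bar. After release it hung level, about 3 mm towards the tip from hook_seat. The pictures from before and after the key work look the same, so it is not swinging.
- **Key:** I turned it about 68° clockwise until it met the hard stop, where the torque rose to about 0.3 and then 0.7 N m. I held it there for just over 0.5 s and let go. It sprang back, and the last image puts it at about 0.63 rad.
- **Rest of the scene:** The gripper is open about 110 mm above the key's head and touches nothing, and I did not touch any of the other things on the table.

While I lowered the caddy the force reading stayed near its hanging weight even though the tool had stopped sinking. It showed contact (about 5.6 N) only one reading later, so I judged the seating from the pictures as well. No check failed.

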